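Lay the glove carton down at its taped place

TASK

The glove carton stands on end at one end of its taped rectangle on the desk, and the tape roll was left lying inside the rectangle. Slide the roll flat along the desk until it is out of the rectangle, then push the standing carton over backwards so that it lands on its back with its glove opening facing up, and nudge it if need be until it lies wholly inside the tape. Do all this by gentle pushing: do not pinch or lift the carton or the roll, and leave the other things on the desk where they are.

Things in the scene. Friction and masses are not known exactly. Their poses are not given: they have to be found in the camera images.
- carton: Closed white paperboard glove carton with pale bands round its ends, standing on one small end: 65 (x) x 115 (y) x 215 (z) mm, 0.3 to 0.55 kg, evenly filled, loose. Origin: centre of the small end it stands on. Front = -x face; back = +x face, which looks along the rectangle within about 8 degrees. Laid straight over its lower back edge it covers about the middle of the rectangle; lying on its back, its +x points down.
- opening (a point): Middle of the dark oval glove opening (46 x 124 mm) in the carton's front face, 107.5 mm above its foot (-32.5, 0, 107.5 mm in its frame). Pushed high on this face (190 mm up, about 1 N) the carton tips without sliding; it goes over by itself once leaned about 17 degrees, and its foot slips some 8 mm forwards as it falls. Pushed lying, it slides.
- corner_a (a point): Corner of the carton's back (+x) face at its foot, +y side (32.5, 57.5, 0 mm in the carton's frame).
- corner_b (a point): Corner of the carton's back face at its foot, -y side (32.5, -57.5, 0 mm).
- corner_c (a point): Corner of the carton's back face at its upper end, -y side (32.5, -57.5, 215 mm).
- corner_d (a point): Corner of the carton's back face at its upper end, +y side (32.5, 57.5, 215 mm).
- outline: Rectangle of flat cream masking tape stuck to the desk, tape 25 mm wide and of no height to speak of. Inside the tape it measures 260 (its x) x 155 (its y) mm. Origin: its centre, on the desk (z = 0). Its x axis runs along its length, from the end where the carton stands (-x) to the other.
- tape_roll: Roll of cream masking tape with a cardboard core, lying flat on the desk inside the rectangle: 104 mm across, 25 mm high, the open hole through it 76 mm across, 0.11 kg, loose. Origin: centre of its underside; z up.
- pump_bottle: Bystander: clear hand-sanitiser pump bottle with a white pump, 68 mm across, 188 mm high. Origin: centre of its underside.
- swab_jar: Bystander: glass jar of cotton wool with a steel lid and knob, 90 mm across, 124 mm high. Origin: centre of its underside.
- instrument_tray: Bystander: open steel tray, 120 (x) x 210 (y) x 35 (z) mm. Origin: centre of its underside.
- clipboard: Bystander: clipboard with a form and a red pen on it, 230 (x) x 160 (y) mm, 16 mm high at the clip. Origin: centre of its underside.
Not all that is in view belongs to the job. Several things have the shape of the carton; the one meant has the colours described above. Several things have the shape of the tape_roll; the one meant has the colours described above.

How it is judged:
By the outcome, as a careful person would: the job done as asked, in the order asked, and still so for the second after the job is handed in, with the robot touching nothing.
It also fails if it takes over 61 s, if anything falls off the work surface, if the arm or the gripper's body presses on something with over 40 N, if the wrist force passes 120 N, or if a joint passes its speed limit or range.

ROBOT

A 7-joint arm with a two-finger parallel gripper is mounted at the origin on the work surface. World frame = base frame: x ahead of the robot, y to its left, z up, the work surface at z = 0. Lengths are in m, angles in rad, forces in N, time in s.
With the tool pointing down it reaches from about 0.425 to 0.95 m from the base axis. Payload 16.7 kg.
Tool frame: the origin (TCP) lies between the finger pads; the fingertips stand 11 mm ahead of it and the grasp point (between the pads) lies 8 mm behind it; z points along the fingers, x is the direction in which the jaws open and shut, and the axes are right-handed (so a half turn about z gives the same grasp; the last joint's range is limited). The gripper opens to 94 mm and grips with 3 to 60 N. Pads are 16 mm wide; open, the fingers measure 119 mm over their backs; the gripper's body (75 mm by 177 mm) begins 78 mm behind the grasp point.
Start: joints at [1.123, 0.426, 0.074, 1.606, -0.034, 1.111, -0.067], TCP at [0.199, -0.645, 0.18] pointing down, gripper open.
Joint ranges: [-2.85, 2.85], [-0.5, 2.14], [-1.23, 1.37], [0.21, 2.46], [-1.02, 4.16], [0.16, 2.05], [-2.73, 2.73]. Speed limits (rad/s): [1.89, 1.89, 2.39, 2.39, 3.01, 3.01, 3.01].

INTERFACE

Orientations are given as a unit quaternion [x, y, z, w].
In Python, from bench import robot gives the robot as it stands.
- The arm moves only by the shell command python3 -m handwheel 'ROWS'. ROWS is JSON, a list that holds one entry, the list of rows, each a list of 7 numbers: the turn, a rotation vector about the world's x, y, z as a fraction of full scale, then the shift along the world's x, y, z as a fraction of full scale, then the closure, from 0 (fully open) to 1 (shut). In form: [[[ax, ay, az, dx, dy, dz, claw], ...]]. A call has 1 to 8 rows; each row is the pose to reach, as a shift and turn from the pose commanded when the call began; what a row does not reach only later rows make up. Full scale, the value 1, is 0.3 m for a shift and 120 degrees for a turn. A row lasts 1/10 s, in which the tool goes at most 50 mm and 8.59 degrees, less where a joint would pass 70% of its speed; a pose out of reach is approached as far as the arm can. A call with a number of a shift or a turn outside -1 to 1 is refused whole. A call with a gripper value outside its range is refused whole. The fingers move at their own pace and stop on an object; the grip force is fixed at half the most. Time passes only in rows, so rows that repeat a pose let the fingers close. It gives the time, the measured TCP pose, the force and the opening at its end, in the units of the state.
- robot.read_state(): the state, without advancing time (a new reading comes with each control period).
- robot.get_image(name): name is "scene" or "top"; returns a dict with "frame" (480x640x3 uint8, blue, green, red), "vertical_fov" (degrees; the focal length in pixels is half the picture's height over the tangent of half this angle, whatever the lens; pixels are square), "cx", "cy" (the principal point, pixels), "xyz" and "attitude" of the camera in the world. Camera axes: x right, y down, z forward; pixel columns grow to the right and rows downward; lengths in m; the calibration is good to about 2 mm. A picture is of the moment at which its call begins. There is no depth.
- robot.sign_off(): hands the job in, once; it reports no verdict.
The state is a dict: "t": time; "qpos": joint angles; "qvel": joint speeds; "effort": joint torques, N m; "tcp_pos": TCP position; "eef_rot": TCP orientation; "ft_force": force on the tool from outside, world axes, zero at the start; "wrist_torque": the same for the moment, N m; "opening": opening from 0.0 (shut) to 1.0 (fully open).
Only numpy, scipy, OpenCV 4.12 (cv2) and the standard library are available. Lean on these libraries where they do the work, as an engineer would, in place of code of your own. Each camera call takes 0.05 s, during which the arm holds its last target.

## Working session

There is one attempt and no reset: what is moved stays moved. The work goes in short steps, Python scripts to look and compute and a shell command to move; the robot and the scene stay as the last step left them, time stands still between calls to the robot, and variables do not carry over. Pictures are saved under pics/ and viewed, and the job is handed in when it is done.

```bash
mkdir -p pics; ls; python3 - <<'E'
from bench import robot
import cv2
s=robot.read_state()
print(s['t'],s['tcp_pos'],s['eef_rot'],s['opening'])
for n in('scene','top'):
    r=robot.get_image(n)
    cv2.imwrite(f'pics/{n}0.png',r['frame'])
    print(n,{k:v for k,v in r.items() if k!='frame'})
E
```

```text
pics
0.0 [ 0.19856077 -0.64464826  0.17897888] [ 8.04473767e-01 -5.93987834e-01 -5.40919855e-04 -3.44671781e-04] 1.0008353033172326
scene {'vertical_fov': 48.06212203420206, 'cx': 333.3312271789539, 'cy': 240.41064207830772, 'xyz': array([1.21229489, 0.49050668, 1.33893209]), 'attitude': array([ 0.43149134,  0.84955717, -0.26869498, -0.14096401])}
top {'vertical_fov': 47.61543555185796, 'cx': 317.64481953613324, 'cy': 239.92852095384168, 'xyz': array([0.36200059, 0.00656436, 1.76488743]), 'attitude': array([-0.70408518,  0.70864055, -0.03470689,  0.02980036])}
```

View pics/scene0.png

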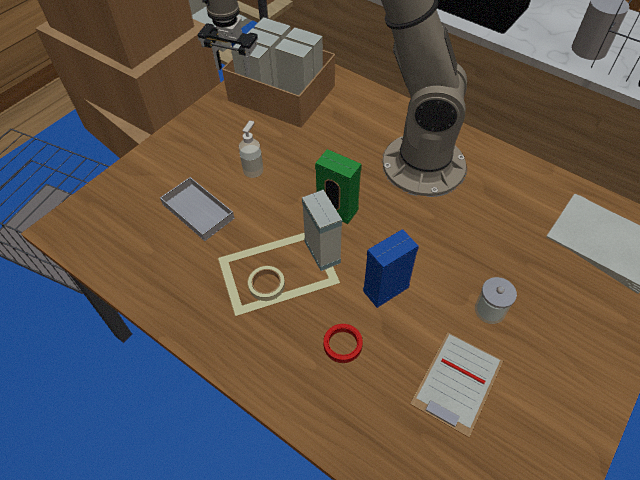

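View pics/top0.png

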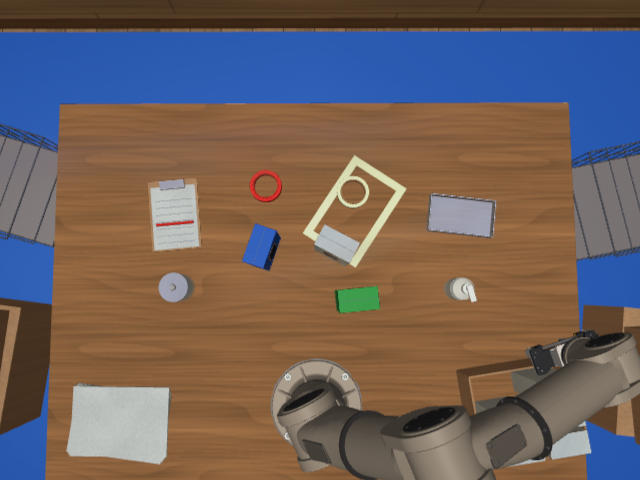

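The top view shows the white carton at (337,245), the green one at (358,299) and the blue one at (261,247), with pale boxes in the crate at about (545,390). The cream roll is at (353,192) and the red one at (265,186). By colour I choose the white carton standing on the outline and the cream roll inside it. Next I'll take close crops and measure.

```bash
cat > h.py <<'E'
import numpy as np,cv2
from scipy.spatial.transform import Rotation as R
from bench import robot
class Cam:
    def __init__(s,n):
        r=robot.get_image(n); s.im=r['frame']; s.f=240/np.tan(np.radians(r['vertical_fov']/2)); s.c=np.array([r['cx'],r['cy']]); s.o=np.array(r['xyz']); s.R=R.from_quat(r['attitude']).as_matrix()
    def ray(s,uv,z=0.):
        uv=np.atleast_2d(uv).astype(float); d=np.c_[(uv-s.c)/s.f,np.ones(len(uv))]@s.R.T
        return s.o+d*((z-s.o[2])/d[:,2])[:,None]
    def proj(s,p):
        q=(np.atleast_2d(p)-s.o)@s.R; return q[:,:2]/q[:,2:]*s.f+s.c
    def crop(s,x0,y0,x1,y1,k,fn):
        cv2.imwrite(fn,cv2.resize(s.im[y0:y1,x0:x1],None,fx=k,fy=k,interpolation=cv2.INTER_CUBIC))
E
python3 - <<'E'
from h import *
t=Cam('top');s=Cam('scene')
t.crop(290,140,420,280,4,'pics/topc.png'); s.crop(200,130,400,330,3,'pics/scc.png')
for n,c in(('t',t),('s',s)):
    h=cv2.cvtColor(c.im,cv2.COLOR_BGR2HSV)
    for uv in ([(353,176),(330,205),(340,232),(337,245)] if n=='t' else [(250,278),(230,285),(325,200),(320,230)]): print(n,uv,h[uv[1],uv[0]],c.ray(uv,0)[0].round(3))
E
```

```text
t (353, 176) [ 26  64 198] [ 0.734 -0.124  0.   ]
t (330, 205) [ 19  89 171] [ 0.638 -0.048  0.   ]
t (340, 232) [ 15  70 156] [ 0.549 -0.079  0.   ]
t (337, 245) [ 99  13 192] [ 0.507 -0.069  0.   ]
s (250, 278) [ 32  43 184] [ 0.69  -0.175  0.   ]
s (230, 285) [ 30  50 180] [ 0.742 -0.206  0.   ]
s (325, 200) [ 73  11 164] [ 0.326 -0.174  0.   ]
s (320, 230) [86 48 80] [ 0.431 -0.115  0.   ]
```

View pics/topc.png

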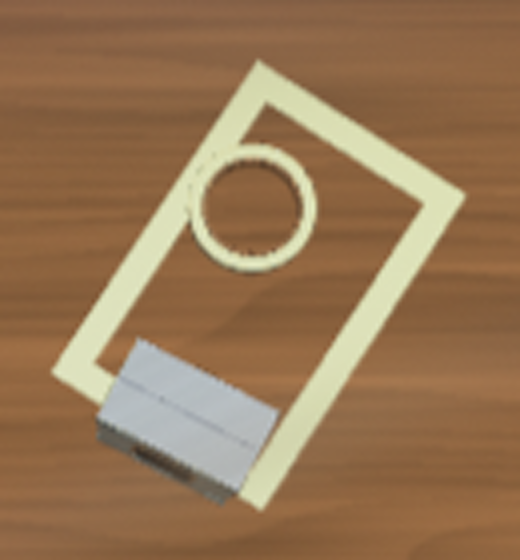

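View pics/scc.png

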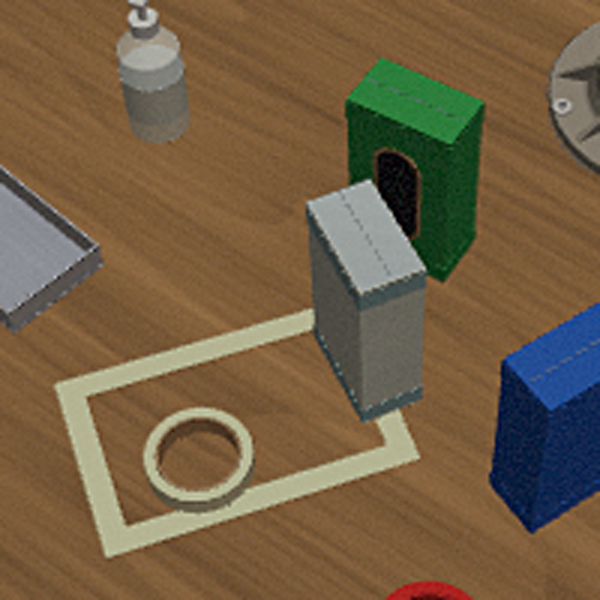

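```bash
cat > meas.py <<'E'
from h import *
def tapemask(c):
    h=cv2.cvtColor(c.im,cv2.COLOR_BGR2HSV); m=cv2.inRange(h,(22,25,150),(40,110,255)); return m
if __name__=='__main__':
    t=Cam('top')
    m=tapemask(t); n,l,st,ce=cv2.connectedComponentsWithStats(m)
    for i in range(1,n):
        if st[i,4]>60: print(st[i],ce[i])
    sub=np.zeros_like(m); sub[150:272,295:415]=m[150:272,295:415]
    cs,_=cv2.findContours(sub,cv2.RETR_EXTERNAL,cv2.CHAIN_APPROX_NONE)
    pts=np.vstack(cs)[:,0]
    W=t.ray(pts,0)[:,:2]
    r=cv2.minAreaRect(W.astype(np.float32)*1000); print('rect',r,cv2.boxPoints(r).round(0).tolist())
    px=np.array([(258,60),(466,196),(264,510),(52,373)])/4+[290,140]-.4
    C=t.ray(px,0)[:,:2]; print('outer corners',C.round(4).tolist(), np.linalg.norm(C-np.roll(C,-1,0),axis=1), C.mean(0))
    q=np.array([(138,340),(280,410),(238,490),(97,418)])/4+[290,140]-.4
    Q=t.ray(q,.215)[:,:2]; print('carton top',Q.round(4).tolist(),np.linalg.norm(Q-np.roll(Q,-1,0),axis=1),Q.mean(0), 'cyaw', np.degrees(np.arctan2(*( (Q[0]+Q[1]-Q[2]-Q[3])[::-1]))), np.degrees(np.arctan2(*( (Q[0]-Q[1]+Q[3]-Q[2])[::-1])))-90)
    d=C[0]+C[1]-C[2]-C[3]; print('outline yaw',np.degrees(np.arctan2(d[1],d[0])))
    rc=np.array([(252,143),(252,271),(187,207),(317,207)])/4+[290,140]-.4
    P=t.ray(rc,.025); print('roll',P.round(4).tolist(),P.mean(0))
    s=Cam('scene')
    for nm,p in(('outl',np.c_[C,np.zeros(4)]),('cart',np.c_[Q,np.full(4,.215)]),('cartfoot',np.c_[Q,np.zeros(4)]),('roll',P)): print(nm,((s.proj(p)-[200,130])*3).round(0).tolist())
    for nm,uv in(('pump',(461,288)),('jar',(173,287)),('green',(358,299)),('blue',(265,238)),('tray',(462,215)),('red',(265,186)),('traycorner',(428,232))): print(nm,t.ray(uv,.0)[0].round(3))
E
python3 meas.py
```

```text
[ 303  155  103  112 2127] [357.45792196 203.36577339]
rect ((620.161865234375, -127.35171508789062), (205.89678955078125, 311.0021667480469), 56.31926345825195) [[434.0, -127.0], [692.0, -299.0], [807.0, -128.0], [548.0, 45.0]]
outer corners [[0.8061, -0.1287], [0.6913, -0.2984], [0.4342, -0.1288], [0.547, 0.0427]] [0.20490372 0.30799736 0.20523497 0.31069131] [ 0.61962632 -0.12831766]
carton top [[0.5478, -0.0235], [0.4968, -0.1247], [0.4398, -0.094], [0.4919, 0.0062]] [0.11333812 0.06482035 0.11295376 0.06337109] [ 0.4940814  -0.05897665] cyaw -28.159202913698266 -27.119958757788034
outline yaw -33.44763636220443
roll [[0.7312, -0.121, 0.025], [0.6262, -0.1197, 0.025], [0.6788, -0.0677, 0.025], [0.6782, -0.1731, 0.025]] [ 0.67860535 -0.12038519  0.025     ]
outl [[105.0, 556.0], [55.0, 382.0], [348.0, 296.0], [419.0, 456.0]]
cart [[361.0, 291.0], [305.0, 201.0], [370.0, 178.0], [426.0, 265.0]]
cartfoot [[364.0, 422.0], [314.0, 338.0], [372.0, 315.0], [422.0, 399.0]]
roll [[162.0, 490.0], [235.0, 414.0], [242.0, 480.0], [157.0, 423.0]]
pump [ 0.364 -0.469  0.   ]
jar [0.374 0.462 0.   ]
green [ 0.331 -0.135  0.   ]
blue [0.531 0.165 0.   ]
tray [ 0.603 -0.48   0.   ]
red [0.702 0.166 0.   ]
traycorner [ 0.547 -0.367  0.   ]
```

```bash
python3 -m handwheel '[[[0,0,0,0,0,0.7,1],[0,0,0,0,0,0.7,1],[0,0,0,0,0,0.7,1],[0,0,0,0,0,0.7,1],[0,0,0,0,0,0.7,1],[0,0,0.33,0.667,0.667,0.7,1],[0,0,0.33,0.667,0.667,0.7,1],[0,0,0.33,0.667,0.667,0.7,1]]]'
```

```text
t: 1.1
tcp_pos: [0.3056, -0.5376, 0.3893]
eef_rot: [0.918, -0.397, -0.0, -0.0]
ft_force: [0.5, 0.2, 0.7]
opening: 0.357
```

```bash
python3 - <<'E'
import numpy as np
from h import *
s=robot.read_state(); p=np.array(s['tcp_pos']); M=R.from_quat(s['eef_rot']).as_matrix()
print(s['t'],p,'toolx yaw',np.degrees(np.arctan2(M[1,0],M[0,0])),'z',M[:,2],s['ft_force'],s['opening'])
print((np.array([.682,-.115,.35])-p)/.3)
E
```

```text
1.1 [ 0.30562153 -0.53755052  0.3892992 ] toolx yaw -46.781151380357215 z [-1.95403376e-04  1.66422149e-04 -9.99999967e-01] [0.52185584 0.2329929  0.65449115] 0.35707871760395316
[ 1.25459491  1.40850174 -0.13099734]
```

```bash
python3 -m handwheel '[[[0,0,0.11,0.89,1,-0.1,1],[0,0,0.11,0.89,1,-0.1,1],[0,0,0.11,0.89,1,-0.1,1],[0,0,0.11,0.89,1,-0.1,1],[0,0,0.11,0.89,1,-0.1,1],[0,0,0.11,0.89,1,-0.1,1],[0,0,0.11,0.89,1,-0.1,1],[0,0,0.11,0.89,1,-0.1,1]]]'
```

```text
t: 1.9
tcp_pos: [0.5708, -0.2393, 0.3595]
eef_rot: [0.957, -0.292, -0.0, 0.0]
ft_force: [0.6, -0.5, 0.5]
opening: 0.004
```

```bash
cat > st.py <<'E'
import sys
from h import *
s=robot.read_state(); p=np.array(s['tcp_pos']); M=R.from_quat(s['eef_rot']).as_matrix()
print(round(s['t'],2),p.round(4),'toolx yaw',np.degrees(np.arctan2(M[1,0],M[0,0])).round(2),'tilt',M[:2,2].round(4),np.round(s['ft_force'],2),round(s['opening'],3))
if len(sys.argv)>3: print('frac',((np.array(list(map(float,sys.argv[1:4])))-p)/.3).round(3))
E
python3 st.py .682 -.115 .35
```

```text
1.9 [ 0.5708 -0.2393  0.3595] toolx yaw -33.91 tilt [-0. -0.] [ 0.57 -0.5   0.52] 0.004
frac [ 0.371  0.414 -0.032]
```

```bash
python3 -m handwheel '[[[0,0,0,0.37,0.41,0,1],[0,0,0,0.37,0.41,0,1],[0,0,0,0.37,0.41,0,1],[0,0,0,0.37,0.41,0,1],[0,0,0,0.37,0.41,-0.87,1],[0,0,0,0.37,0.41,-0.87,1],[0,0,0,0.37,0.41,-0.87,1],[0,0,0,0.37,0.41,-0.87,1]]]'; python3 - <<'E'
from h import *
s=Cam('scene'); s.crop(180,130,380,330,3,'pics/s1.png')
t=Cam('top'); t.crop(290,140,420,280,4,'pics/t1.png')
E
python3 st.py .682 -.115 .017
```

```text
t: 2.7
tcp_pos: [0.6804, -0.1183, 0.1579]
eef_rot: [0.957, -0.292, 0.0, 0.0]
ft_force: [1.7, 0.5, -0.3]
opening: 0.006
2.8 [ 0.6767 -0.1182  0.153 ] toolx yaw -33.9 tilt [-0.0104  0.0012] [-0.32 -1.14  0.18] 0.005
frac [ 0.018  0.011 -0.453]
```

View pics/s1.png

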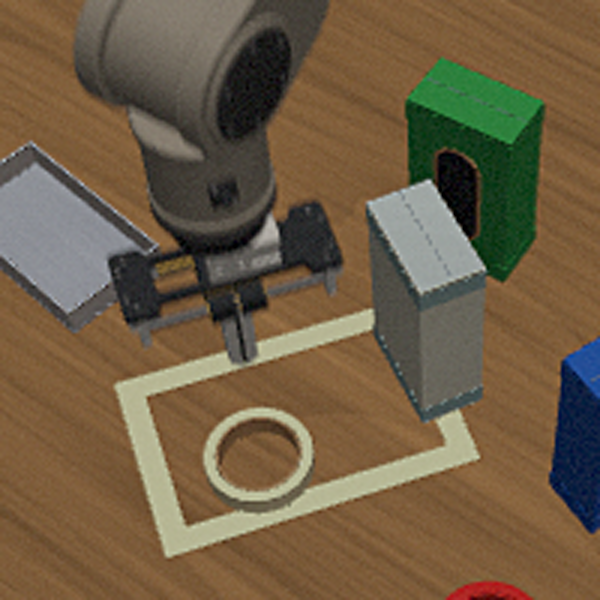

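The picture shows the closed fingers at crop (242,357), above the roll at (258,455). The carton is clear of the gripper body, so I'll descend into the hole.

```bash
python3 -m handwheel '[[[0,0,0,0.01,0.01,-0.15,1],[0,0,0,0.01,0.01,-0.3,1],[0,0,0,0.01,0.01,-0.4,1],[0,0,0,0.01,0.01,-0.44,1],[0,0,0,0.01,0.01,-0.44,1],[0,0,0,0.01,0.01,-0.44,1]]]'; python3 st.py .682 -.115 .017
```

```text
t: 3.4
tcp_pos: [0.6855, -0.1153, 0.0304]
eef_rot: [0.957, -0.292, 0.001, -0.0]
ft_force: [0.3, -0.5, -0.2]
opening: 0.006
3.4 [ 0.6855 -0.1153  0.0304] toolx yaw -33.92 tilt [ 0.0026 -0.0003] [ 0.29 -0.51 -0.16] 0.006
frac [-0.012  0.001 -0.045]
```

```bash
python3 -m handwheel '[[[0,0,0,-0.01,0,-0.045,1],[0,0,0,-0.01,0,-0.045,1],[0,0,0,0.025,0.038,-0.045,1],[0,0,0,0.05,0.075,-0.045,1],[0,0,0,0.075,0.113,-0.045,1],[0,0,0,0.1,0.15,-0.045,1],[0,0,0,0.125,0.188,-0.045,1],[0,0,0,0.15,0.225,-0.045,1]]]';python3 -m handwheel '[[[0,0,0,0.025,0.038,0,1],[0,0,0,0.05,0.075,0,1],[0,0,0,0.075,0.113,0,1],[0,0,0,0.1,0.15,0,1],[0,0,0,0.125,0.188,0,1],[0,0,0,0.15,0.225,0,1],[0,0,0,0.16,0.24,0,1],[0,0,0,0.16,0.24,0,1]]]'; python3 - <<'E'
from h import *
s=Cam('scene'); s.crop(180,180,380,380,3,'pics/s2.png')
E
python3 st.py .773 .0225 .017
```

```text
t: 4.2
tcp_pos: [0.7296, -0.0462, 0.0143]
eef_rot: [0.957, -0.291, -0.0, -0.0]
ft_force: [-0.5, -0.6, 0.7]
opening: 0.01
t: 5.0
tcp_pos: [0.7772, 0.0257, 0.0142]
eef_rot: [0.957, -0.291, -0.0, -0.0]
ft_force: [-0.1, 0.3, -0.8]
opening: 0.005
5.05 [0.7769 0.0246 0.0142] toolx yaw -33.88 tilt [-0.0003 -0.0001] [-0.27 -0.77  0.26] 0.004
frac [-0.013 -0.007  0.009]
```

View pics/s2.png

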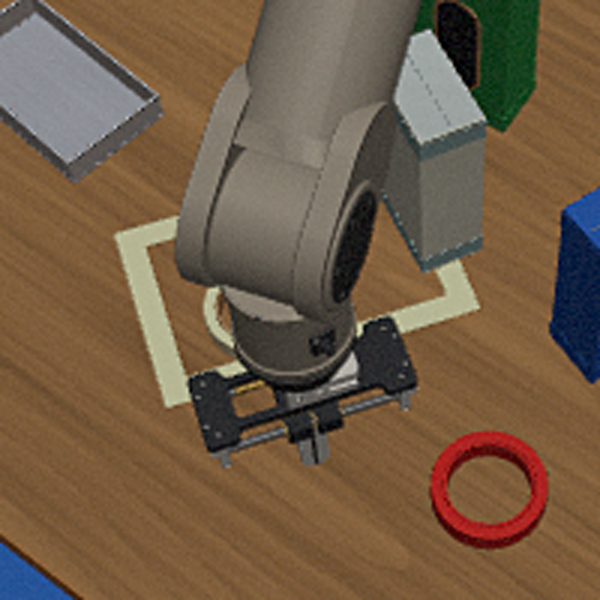

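```bash
python3 - <<'E'
from h import *
s=Cam('scene')
print((s.proj([[.677,-.118,.142]])-[180,130])*3, 'seen 242,357')
print((s.proj([[.7769,.0246,.003]])-[180,180])*3, 'seen 315,462')
print((s.proj([[.6786,-.1204,.025]])-[180,180])*3, 'roll orig')
t=Cam('top'); t.crop(290,140,420,280,4,'pics/t2.png')
s.crop(180,200,330,320,5,'pics/s3.png')
E
```

```text
[[249.59293251 383.19497284]] seen 242,357
[[314.10454269 471.71242436]] seen 315,462
[[258.75309291 301.31692843]] roll orig
```

View pics/t2.png

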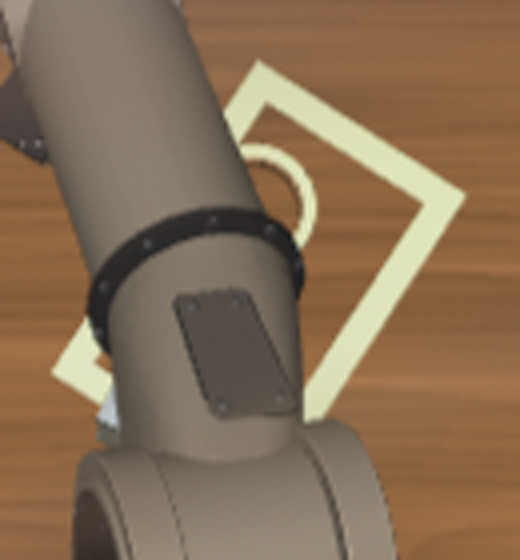

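View pics/s3.png

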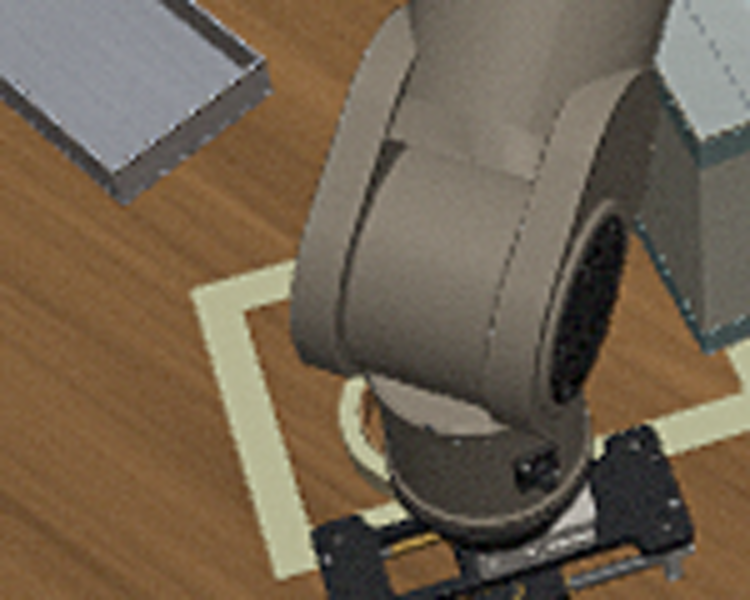

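```bash
python3 - <<'E'
from h import *
s=Cam('scene'); s.crop(235,280,335,355,8,'pics/s4.png')
for z in(0,.003,.02,.03,.04): print(z,(s.proj([[.7769,.0246,z]])-[235,280])*8)
im=cv2.imread('pics/s1.png'); cv2.imwrite('pics/s1z.png',cv2.resize(im[180:400,80:360],None,fx=2.5,fy=2.5))
E
```

```text
0 [[398.19930577 461.73380804]]
0.003 [[397.61211383 457.89979829]]
0.02 [[394.24691862 435.92709992]]
0.03 [[392.2368811  422.80276527]]
0.04 [[390.20376279 409.52772694]]
```

View pics/s4.png

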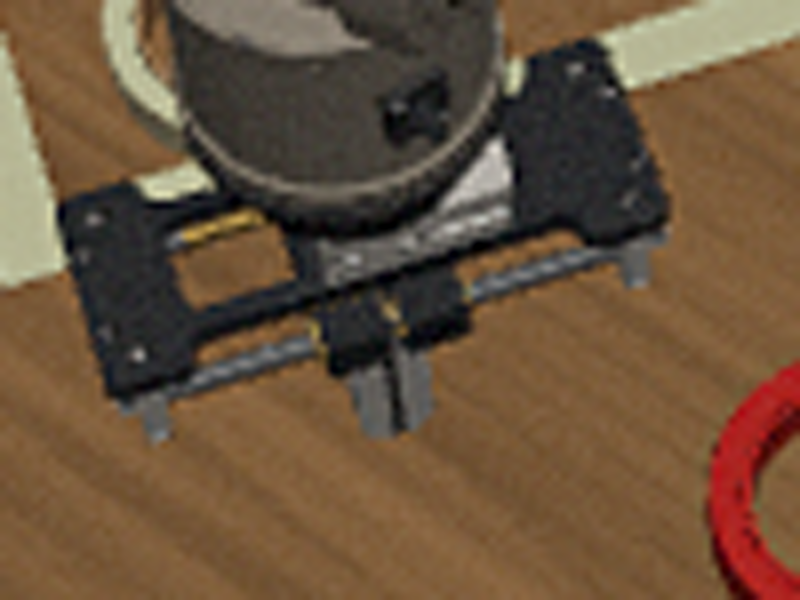

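View pics/s1z.png

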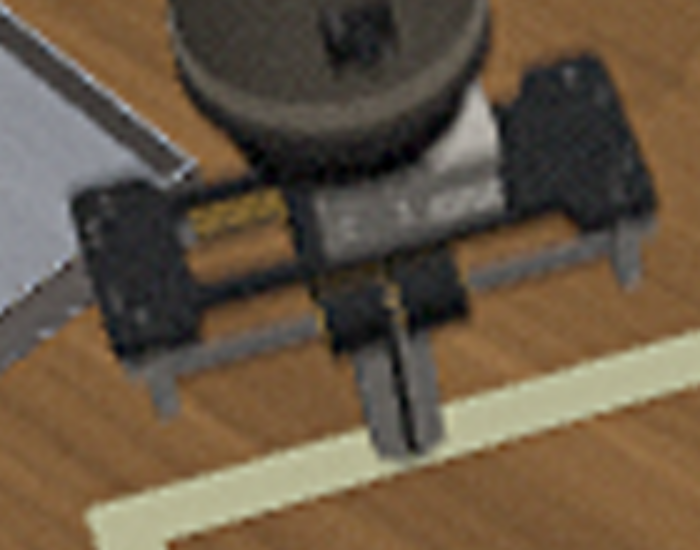

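The roll did not move. The fingertips look about 20 mm higher than the TCP reading implies, so they probably passed over it. I'll feel for the desk in small steps at this spot, which is clear of the other objects.

```bash
for i in 1; do python3 -m handwheel '[[[0,0,0,0,0,-0.007,1],[0,0,0,0,0,-0.007,1],[0,0,0,0,0,-0.007,1]]]'; done; python3 -m handwheel '[[[0,0,0,0,0,-0.007,1],[0,0,0,0,0,-0.007,1],[0,0,0,0,0,-0.007,1]]]'; python3 -m handwheel '[[[0,0,0,0,0,-0.005,1],[0,0,0,0,0,-0.005,1],[0,0,0,0,0,-0.005,1]]]'
```

```text
t: 5.5
tcp_pos: [0.7768, 0.0242, 0.0122]
eef_rot: [0.957, -0.292, -0.0, 0.0]
ft_force: [-0.4, -0.4, 0.3]
opening: 0.004
t: 5.8
tcp_pos: [0.7769, 0.0245, 0.01]
eef_rot: [0.957, -0.292, -0.0, -0.0]
ft_force: [-0.7, -0.4, 0.1]
opening: 0.002
t: 6.1
tcp_pos: [0.7769, 0.0245, 0.0086]
eef_rot: [0.957, -0.292, -0.0, -0.0]
ft_force: [-0.1, 0.5, 0.3]
opening: 0.004
```

```bash
python3 -m handwheel '[[[0,0,0,0,0,-0.01,1],[0,0,0,0,0,-0.01,1],[0,0,0,0,0,-0.01,1]]]' | grep -E 'tcp|force'; python3 -m handwheel '[[[0,0,0,0,0,-0.01,1],[0,0,0,0,0,-0.01,1],[0,0,0,0,0,-0.01,1]]]'| grep -E 'tcp|force'; python3 -m handwheel '[[[0,0,0,0,0,-0.01,1],[0,0,0,0,0,-0.01,1],[0,0,0,0,0,-0.01,1]]]'| grep -E 'tcp|force'
```

```text
tcp_pos: [0.7768, 0.0245, 0.0055]
ft_force: [0.1, -0.2, -0.5]
tcp_pos: [0.7768, 0.0245, 0.0025]
ft_force: [0.2, 1.4, 0.5]
tcp_pos: [0.7769, 0.0245, -0.0004]
ft_force: [-0.2, 0.9, 0.1]
```

```bash
python3 -m handwheel '[[[0,0,0,0,0,-0.01,1],[0,0,0,0,0,-0.01,1],[0,0,0,0,0,-0.01,1]]]' | grep -E 'tcp|force';  python3 - <<'E'
from h import *
s=Cam('scene'); s.crop(235,280,335,355,8,'pics/s5.png')
E
```

```text
tcp_pos: [0.7768, 0.0245, -0.0035]
ft_force: [0.4, -0.3, 0.2]
```

View pics/s5.png

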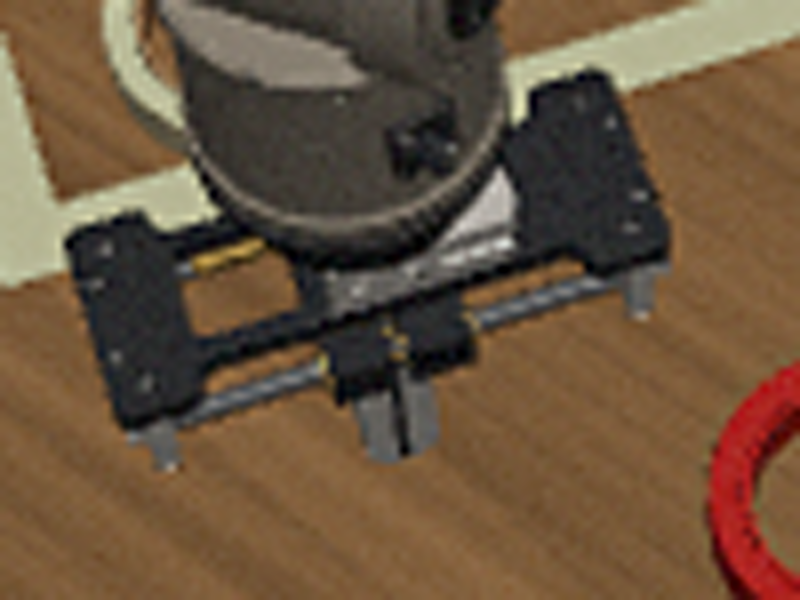

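```bash
python3 -m handwheel '[[[0,0,0,0,0,-0.01,1],[0,0,0,0,0,-0.01,1],[0,0,0,0,0,-0.01,1]]]' | grep -E 'tcp|force'; python3 -m handwheel '[[[0,0,0,0,0,-0.01,1],[0,0,0,0,0,-0.01,1],[0,0,0,0,0,-0.01,1]]]'| grep -E 'tcp|force'; python3 -m handwheel '[[[0,0,0,0,0,-0.007,1],[0,0,0,0,0,-0.007,1],[0,0,0,0,0,-0.007,1]]]'| grep -E 'tcp|force'
```

```text
tcp_pos: [0.7768, 0.0245, -0.0065]
ft_force: [-0.2, 0.3, 0.4]
tcp_pos: [0.7768, 0.0245, -0.0095]
ft_force: [-0.0, 0.4, -0.2]
tcp_pos: [0.7769, 0.0244, -0.0115]
ft_force: [-0.1, -0.1, -0.3]
```

```bash
python3 -m handwheel '[[[0,0,0,0,0,-0.007,1],[0,0,0,0,0,-0.007,1],[0,0,0,0,0,-0.007,1]]]' | grep -E 'tcp|force'; python3 -m handwheel '[[[0,0,0,0,0,-0.007,1],[0,0,0,0,0,-0.007,1],[0,0,0,0,0,-0.007,1]]]'| grep -E 'tcp|force'; python3 -m handwheel '[[[0,0,0,0,0,-0.007,1],[0,0,0,0,0,-0.007,1],[0,0,0,0,0,-0.007,1]]]'| grep -E 'tcp|force'
```

```text
tcp_pos: [0.7769, 0.0245, -0.0136]
ft_force: [0.1, -0.3, -0.9]
tcp_pos: [0.7769, 0.0245, -0.0157]
ft_force: [0.6, -0.4, -0.2]
tcp_pos: [0.7769, 0.0245, -0.0178]
ft_force: [0.7, -0.1, 0.3]
```

```bash
python3 -m handwheel '[[[0,0,0,0,0,-0.006,1],[0,0,0,0,0,-0.006,1],[0,0,0,0,0,-0.006,1]]]' | grep -E 'tcp|force'; python3 -m handwheel '[[[0,0,0,0,0,-0.006,1],[0,0,0,0,0,-0.006,1],[0,0,0,0,0,-0.006,1]]]'| grep -E 'tcp|force';  python3 - <<'E'
from h import *
s=Cam('scene'); s.crop(235,280,335,355,8,'pics/s6.png')
E
```

```text
tcp_pos: [0.7769, 0.0245, -0.0196]
ft_force: [-0.2, 0.1, 0.4]
tcp_pos: [0.7769, 0.0245, -0.0214]
ft_force: [-1.0, 0.4, -0.1]
```

View pics/s6.png

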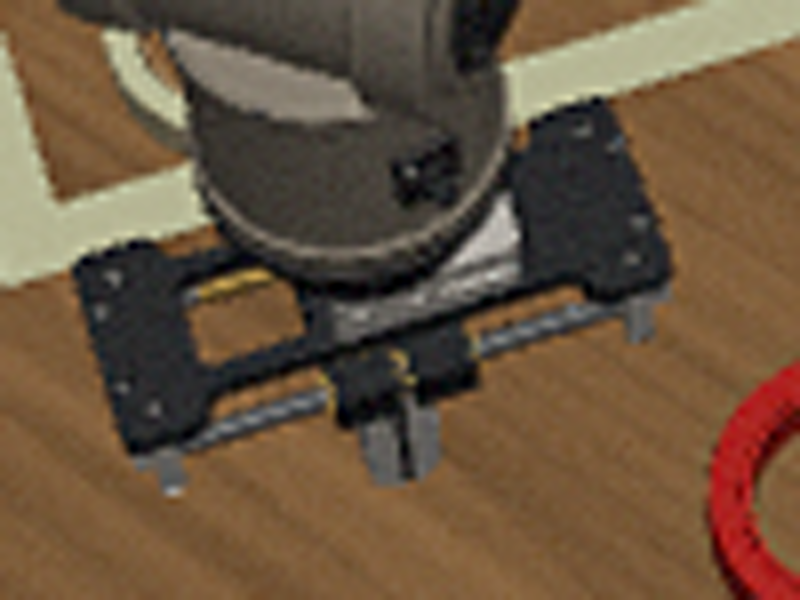

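```bash
python3 -m handwheel '[[[0,0,0,0,0,-0.006,1],[0,0,0,0,0,-0.006,1],[0,0,0,0,0,-0.006,1]]]' | grep -E 'tcp|force'; python3 -m handwheel '[[[0,0,0,0,0,-0.006,1],[0,0,0,0,0,-0.006,1],[0,0,0,0,0,-0.006,1]]]'| grep -E 'tcp|force'; python3 -m handwheel '[[[0,0,0,0,0,-0.005,1],[0,0,0,0,0,-0.005,1],[0,0,0,0,0,-0.005,1]]]'| grep -E 'tcp|force'
```

```text
tcp_pos: [0.7769, 0.0245, -0.0232]
ft_force: [-0.0, -0.7, 0.1]
tcp_pos: [0.7769, 0.0245, -0.025]
ft_force: [0.3, -0.4, 0.4]
tcp_pos: [0.7771, 0.0245, -0.0254]
ft_force: [-3.7, -0.9, 9.7]
```

The tips touch the desk at a TCP reading of z = -0.025, so the reading carries a bias of about 36 mm in z. I'll check x and y for bias from the fingertip pixels at contact.

```bash
python3 - <<'E'
from h import *
s=Cam('scene'); s.crop(260,310,310,350,15,'pics/s7.png')
print((s.proj([[.777,.0245,0]])))
E
```

```text
[[284.72273602 337.72408876]]
```

View pics/s7.png

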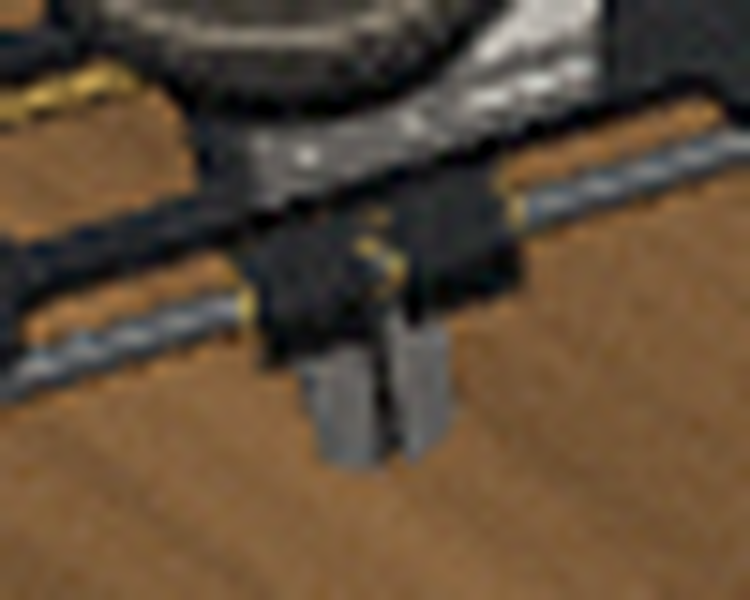

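x and y agree to within about 2 mm, so only z is off: true tip height = reading + 0.025. I'll go back to the roll hole at the corrected height.

```bash
python3 -m handwheel '[[[0,0,0,0,0,0.25,1],[0,0,0,0,0,0.25,1],[0,0,0,0,0,0.25,1],[0,0,0,-0.32,-0.47,0.25,1],[0,0,0,-0.32,-0.47,0.25,1],[0,0,0,-0.32,-0.47,0.25,1],[0,0,0,-0.32,-0.47,0.25,1],[0,0,0,-0.32,-0.47,0.25,1]]]'; python3 -m handwheel '[[[0,0,0,0,0,0,1],[0,0,0,0,0,0,1]]]'; python3 - <<'E'
from h import *
s=Cam('scene'); s.crop(210,210,340,310,6,'pics/s8.png')
E
python3 st.py .682 -.115 -.019
```

```text
t: 11.55
tcp_pos: [0.6791, -0.1208, 0.0482]
eef_rot: [0.956, -0.294, -0.0, 0.001]
ft_force: [-1.0, 0.9, 1.1]
opening: 0.006
t: 11.75
tcp_pos: [0.6817, -0.1146, 0.0484]
eef_rot: [0.957, -0.291, -0.0, -0.001]
ft_force: [0.3, 0.4, -0.3]
opening: 0.003
11.8 [ 0.6816 -0.1145  0.0483] toolx yaw -33.78 tilt [0.0001 0.0009] [-1.05  0.43 -1.04] 0.003
frac [ 0.001 -0.002 -0.224]
```

View pics/s8.png

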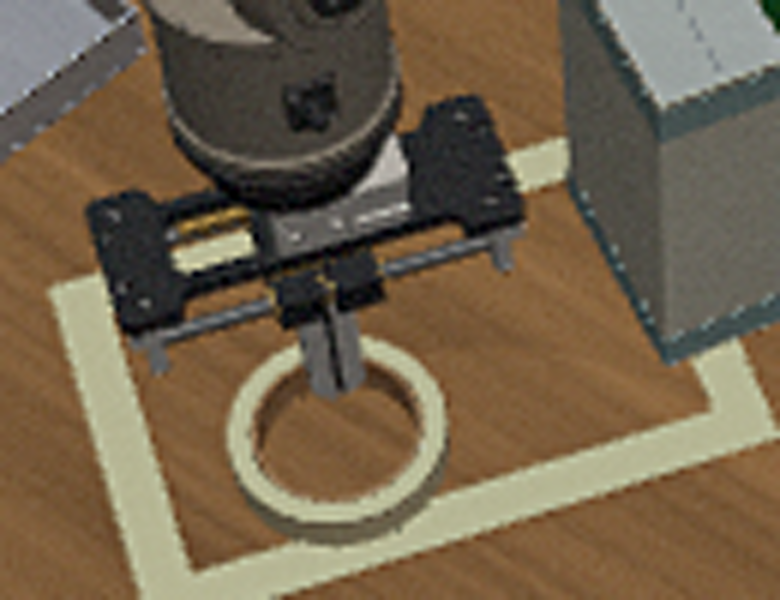

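The tips at crop (335,390) will land near (345,450), inside the hole, and the carton is clear. I'll lower and push.

```bash
python3 -m handwheel '[[[0,0,0,0,0,-0.12,1],[0,0,0,0,0,-0.22,1],[0,0,0,0,0,-0.22,1],[0,0,0,0,0,-0.22,1],[0,0,0,0.025,0.038,-0.22,1],[0,0,0,0.05,0.075,-0.22,1],[0,0,0,0.075,0.113,-0.22,1],[0,0,0,0.1,0.15,-0.22,1]]]'; python3 -m handwheel '[[[0,0,0,0.025,0.038,0,1],[0,0,0,0.05,0.075,0,1],[0,0,0,0.075,0.113,0,1],[0,0,0,0.1,0.15,0,1],[0,0,0,0.125,0.188,0,1],[0,0,0,0.15,0.225,0,1],[0,0,0,0.175,0.263,0,1],[0,0,0,0.2,0.3,0,1]]]';python3 -m handwheel '[[[0,0,0,0.01,0.015,0,1],[0,0,0,0.01,0.015,0,1],[0,0,0,0.01,0.015,0,1]]]'; python3 - <<'E'
from h import *
s=Cam('scene'); s.crop(200,190,380,350,4,'pics/s9.png')
E
python3 st.py
```

```text
t: 12.6
tcp_pos: [0.7122, -0.0698, -0.0166]
eef_rot: [0.957, -0.291, 0.0, -0.0]
ft_force: [-1.3, -0.7, 1.0]
opening: 0.006
t: 13.4
tcp_pos: [0.7715, 0.0195, -0.0175]
eef_rot: [0.957, -0.292, -0.0, -0.0]
ft_force: [-0.0, -0.6, 0.3]
opening: 0.002
t: 13.7
tcp_pos: [0.7738, 0.0226, -0.0176]
eef_rot: [0.957, -0.292, -0.0, 0.0]
ft_force: [0.1, -0.1, 0.1]
opening: 0.006
13.75 [ 0.7737  0.0222 -0.0175] toolx yaw -33.94 tilt [-0.0003 -0.0004] [ 0.34  0.03 -1.  ] 0.007
```

View pics/s9.png

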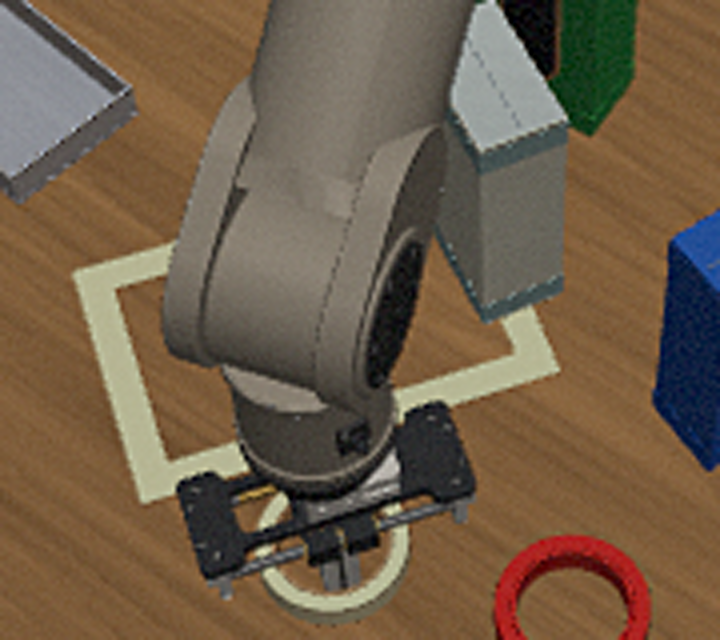

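The roll now sits around (335,550) in the crop, clear of the tape. I'll back off, lift, and go round to the front of the carton.

```bash
python3 -m handwheel '[[[0,0,0,-0.03,-0.045,0,1],[0,0,0,-0.03,-0.045,0.17,1],[0,0,0,-0.03,-0.045,0.4,1],[0,0,0,-0.03,-0.045,1,1],[0,0,0,-0.03,-0.045,1,1],[0,0,0,-0.03,-0.045,1,1],[0,0,0,-0.03,-0.045,1,1],[0,0,0,-0.03,-0.045,1,1]]]'; python3 -m handwheel '[[[0,0,0.05,-0.8,-0.1,0.1,1],[0,0,0.05,-0.8,-0.1,0.1,1],[0,0,0.05,-0.8,-0.1,0.1,1],[0,0,0.05,-0.8,-0.1,0.1,1],[0,0,0.05,-0.8,-0.1,0.1,1],[0,0,0.05,-0.8,-0.1,0.1,1],[0,0,0.05,-0.8,-0.1,0.1,1],[0,0,0.05,-0.8,-0.1,0.1,1]]]'; python3 st.py .441 -.031 .29
```

```text
t: 14.55
tcp_pos: [0.7669, 0.008, 0.2911]
eef_rot: [0.956, -0.292, 0.005, -0.002]
ft_force: [0.3, -0.2, -0.1]
opening: 0.004
t: 15.35
tcp_pos: [0.5252, -0.0211, 0.3123]
eef_rot: [0.97, -0.242, 0.0, 0.0]
ft_force: [0.5, 0.3, 0.2]
opening: 0.005
15.35 [ 0.5252 -0.0211  0.3123] toolx yaw -27.95 tilt [ 0.0001 -0.0001] [0.49 0.31 0.2 ] 0.005
frac [-0.281 -0.033 -0.074]
```

```bash
python3 -m handwheel '[[[0,0,0,-0.28,-0.033,-0.07,1],[0,0,0,-0.28,-0.033,-0.07,1],[0,0,0,-0.28,-0.033,-0.07,1],[0,0,0,-0.28,-0.033,-0.07,1]]]'; python3 - <<'E'
from h import *
s=Cam('scene'); s.crop(210,130,410,330,3,'pics/s10.png')
t=Cam('top'); t.crop(240,140,420,300,4,'pics/t10.png')
E
python3 st.py .441 -.031 .155
```

```text
t: 15.75
tcp_pos: [0.4414, -0.0306, 0.2915]
eef_rot: [0.97, -0.241, 0.0, -0.0]
ft_force: [0.3, 0.5, 0.0]
opening: 0.004
15.85 [ 0.4421 -0.0302  0.2916] toolx yaw -27.88 tilt [0.     0.0006] [0.38 0.58 0.01] 0.007
frac [-0.004 -0.003 -0.455]
```

View pics/s10.png

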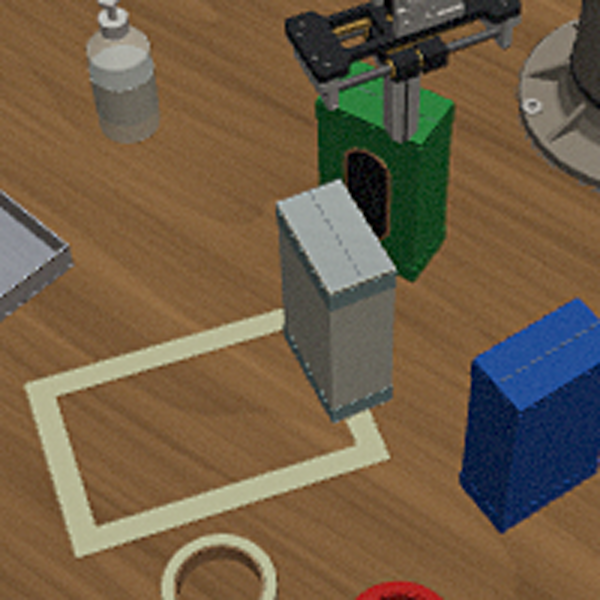

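View pics/t10.png

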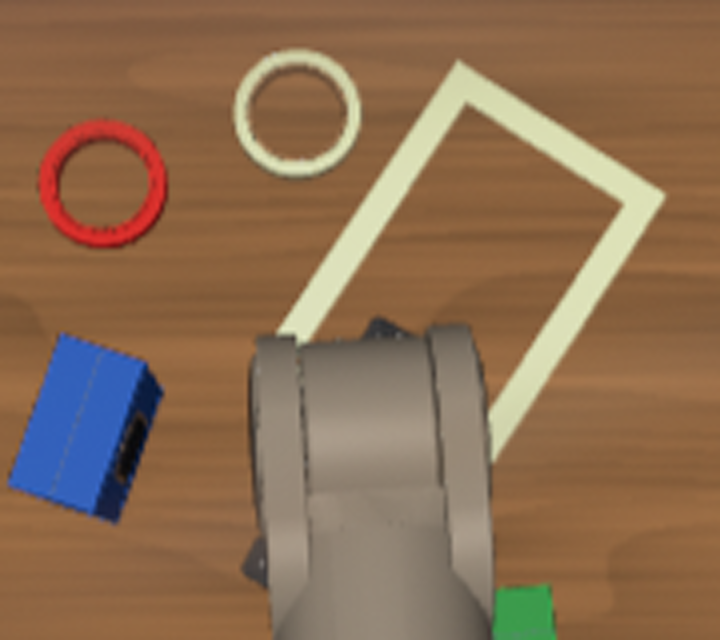

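```bash
python3 - <<'E'
from h import *
s=Cam('scene')
for z in(.28,.3,.317,.33): print(z,s.proj([[.4421,-.0302,z],[.4421+.011*.886+.008*.463,-.0302-.011*.463+.008*.886,z]]).round(1).tolist())
cs=np.array([.494,-.059]);
s.crop(300,100,420,190,6,'pics/s11.png')
E
```

```text
0.28 [[342.4, 184.5], [340.0, 188.0]]
0.3 [[342.5, 179.3], [340.1, 182.8]]
0.317 [[342.7, 174.8], [340.2, 178.4]]
0.33 [[342.8, 171.3], [340.3, 174.9]]
```

View pics/s11.png

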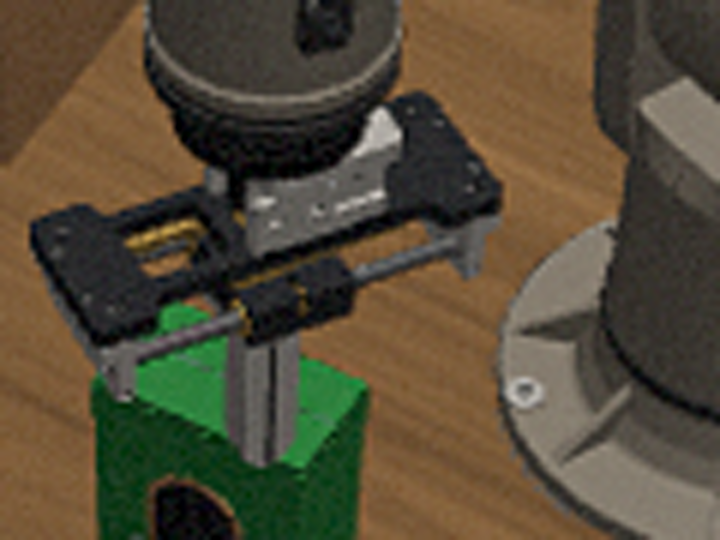

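```bash
python3 -m handwheel '[[[0,0,0,0,0,-0.15,1],[0,0,0,0,0,-0.3,1],[0,0,0,0,0,-0.42,1],[0,0,0,0,0,-0.455,1],[0,0,0,0,0,-0.455,1],[0,0,0,0,0,-0.455,1]]]';  python3 - <<'E'
from h import *
s=Cam('scene'); s.crop(260,130,380,230,6,'pics/s12.png')
E
python3 st.py
```

```text
t: 16.5
tcp_pos: [0.4422, -0.0302, 0.1564]
eef_rot: [0.971, -0.241, 0.001, -0.0]
ft_force: [0.7, 0.0, 0.4]
opening: 0.005
16.55 [ 0.4423 -0.0303  0.1567] toolx yaw -27.89 tilt [0.0021 0.0001] [0.52 0.12 1.4 ] 0.008
```

View pics/s12.png

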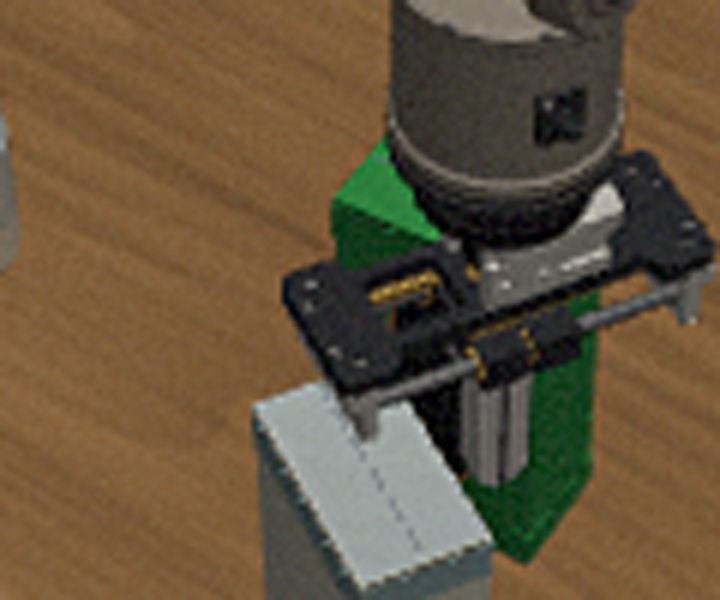

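```bash
python3 - <<'E'
from h import *
s=Cam('scene')
d=np.array([.884,-.468])
for L in(.07,.08,.088):
  for h in(.06,.075,.09,.1): print(L,h,'s11',((s.proj([[*(np.array([.4421,-.0302])+d*L),.317+h]])-[300,100])*6).round(0).tolist(),'s12',((s.proj([[*(np.array([.4423,-.0303])+d*L),.182+h]])-[260,130])*6).round(0).tolist())
E
```

```text
0.07 0.06 s11 [[104.0, 404.0]] s12 [[349.0, 437.0]]
0.07 0.075 s11 [[104.0, 378.0]] s12 [[348.0, 415.0]]
0.07 0.09 s11 [[103.0, 352.0]] s12 [[348.0, 393.0]]
0.07 0.1 s11 [[103.0, 334.0]] s12 [[348.0, 377.0]]
0.08 0.06 s11 [[82.0, 412.0]] s12 [[328.0, 445.0]]
0.08 0.075 s11 [[81.0, 386.0]] s12 [[328.0, 423.0]]
0.08 0.09 s11 [[80.0, 360.0]] s12 [[327.0, 400.0]]
0.08 0.1 s11 [[80.0, 342.0]] s12 [[326.0, 385.0]]
0.088 0.06 s11 [[64.0, 419.0]] s12 [[312.0, 451.0]]
0.088 0.075 s11 [[63.0, 393.0]] s12 [[311.0, 429.0]]
0.088 0.09 s11 [[62.0, 367.0]] s12 [[310.0, 407.0]]
0.088 0.1 s11 [[61.0, 349.0]] s12 [[309.0, 391.0]]
```

The rail posts hang about 60 mm above the fingertips, only just over the carton's top. I'll raise the tips to about 194 mm for margin, then push in small steps.

```bash
python3 -m handwheel '[[[0,0,0,0,0,0.037,1],[0,0,0,0.018,-0.009,0.037,1],[0,0,0,0.035,-0.018,0.037,1],[0,0,0,0.053,-0.028,0.037,1],[0,0,0,0.071,-0.037,0.037,1],[0,0,0,0.089,-0.046,0.037,1],[0,0,0,0.106,-0.056,0.037,1],[0,0,0,0.106,-0.056,0.037,1]]]';  python3 - <<'E'
from h import *
s=Cam('scene'); s.crop(250,130,370,280,4,'pics/s13.png')
E
python3 st.py
```

```text
t: 17.4
tcp_pos: [0.4733, -0.0476, 0.1659]
eef_rot: [0.97, -0.241, -0.0, -0.0]
ft_force: [-0.5, 0.9, 0.3]
opening: 0.004
17.45 [ 0.4728 -0.0473  0.1659] toolx yaw -27.91 tilt [-0.0005  0.0003] [-0.62 -0.12 -0.43] 0.002
```

View pics/s13.png

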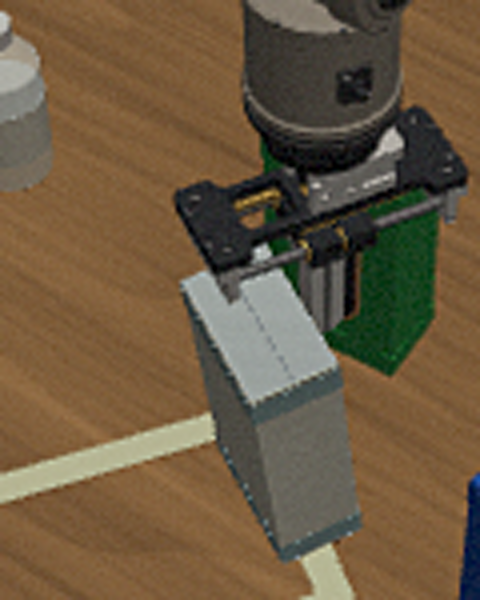

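The carton is tilting with its foot in place, so I'll keep pushing.

```bash
python3 -m handwheel '[[[0,0,0,0.018,-0.009,0,1],[0,0,0,0.035,-0.018,0,1],[0,0,0,0.053,-0.028,0,1],[0,0,0,0.071,-0.037,0,1],[0,0,0,0.089,-0.046,0,1],[0,0,0,0.106,-0.056,0,1],[0,0,0,0.124,-0.065,0,1],[0,0,0,0.142,-0.074,0,1]]]';  python3 - <<'E'
from h import *
s=Cam('scene'); s.crop(230,130,370,310,3,'pics/s14.png')
E
python3 st.py
```

```text
t: 18.25
tcp_pos: [0.5158, -0.0697, 0.1661]
eef_rot: [0.971, -0.241, -0.0, -0.0]
ft_force: [0.1, -0.5, 0.1]
opening: -0.0
18.3 [ 0.5165 -0.0701  0.1661] toolx yaw -27.93 tilt [0.0003 0.0001] [ 0.19 -1.18 -1.31] 0.004
```

View pics/s14.png

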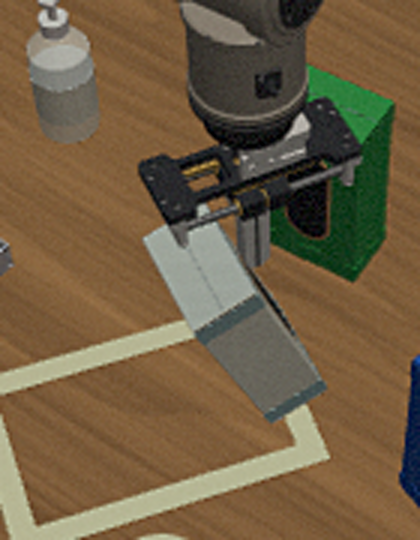

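```bash
python3 -m handwheel '[[[0,0,0,0.018,-0.009,0,1],[0,0,0,0.035,-0.018,0,1],[0,0,0,0.035,-0.018,0,1],[0,0,0,0.035,-0.018,0,1],[0,0,0,0.035,-0.018,0,1],[0,0,0,0.035,-0.018,0,1],[0,0,0,0.035,-0.018,0,1],[0,0,0,0.035,-0.018,0,1]]]';  python3 - <<'E'
from h import *
s=Cam('scene'); s.crop(210,150,370,330,3,'pics/s15.png')
E
python3 st.py
```

```text
t: 19.1
tcp_pos: [0.5258, -0.0748, 0.1662]
eef_rot: [0.971, -0.241, 0.0, -0.0]
ft_force: [-0.0, 0.7, 0.3]
opening: 0.008
19.15 [ 0.5258 -0.0748  0.1662] toolx yaw -27.9 tilt [0. 0.] [ 1.06 -0.38 -0.54] 0.006
```

View pics/s15.png

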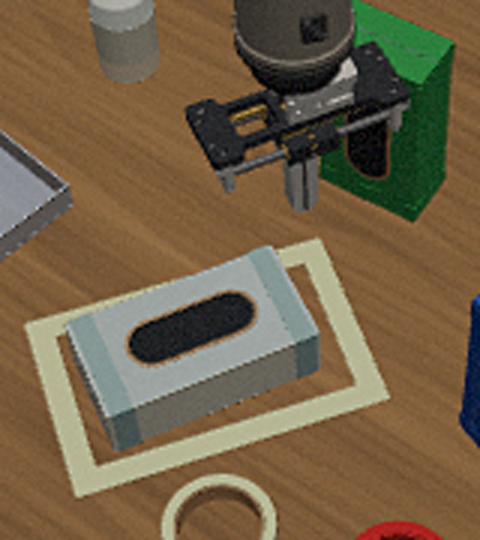

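```bash
python3 -m handwheel '[[[0,0,0,0,0,0.5,1],[0,0,0,0,0,0.5,1],[0,0,0,0,0,0.5,1],[0,0,0,-0.5,-0.9,0.5,1],[0,0,0,-0.5,-0.9,0.5,1],[0,0,0,-0.5,-0.9,0.5,1],[0,0,0,-0.5,-0.9,0.5,1],[0,0,0,-0.5,-0.9,0.5,1]]]'; python3 -m handwheel '[[[0,0,0,-0.15,-0.4,0,1],[0,0,0,-0.15,-0.4,0,1],[0,0,0,-0.15,-0.4,0,1],[0,0,0,-0.15,-0.4,0,1]]]'; python3 - <<'E'
from h import *
t=Cam('top'); t.crop(280,140,430,280,5,'pics/t16.png')
s=Cam('scene'); s.crop(210,200,350,320,5,'pics/s16.png')
cv2.imwrite('pics/tf.png',t.im)
E
python3 st.py
```

```text
t: 19.95
tcp_pos: [0.4031, -0.2949, 0.3165]
eef_rot: [0.971, -0.241, 0.0, 0.0]
ft_force: [0.6, -0.4, -0.8]
opening: 0.005
t: 20.35
tcp_pos: [0.3568, -0.417, 0.3157]
eef_rot: [0.97, -0.244, -0.001, 0.0]
ft_force: [0.0, -0.3, 0.6]
opening: 0.003
20.45 [ 0.3592 -0.4135  0.3159] toolx yaw -27.96 tilt [-0.0003  0.0005] [-0.35  0.54  0.18] 0.005
```

View pics/t16.png

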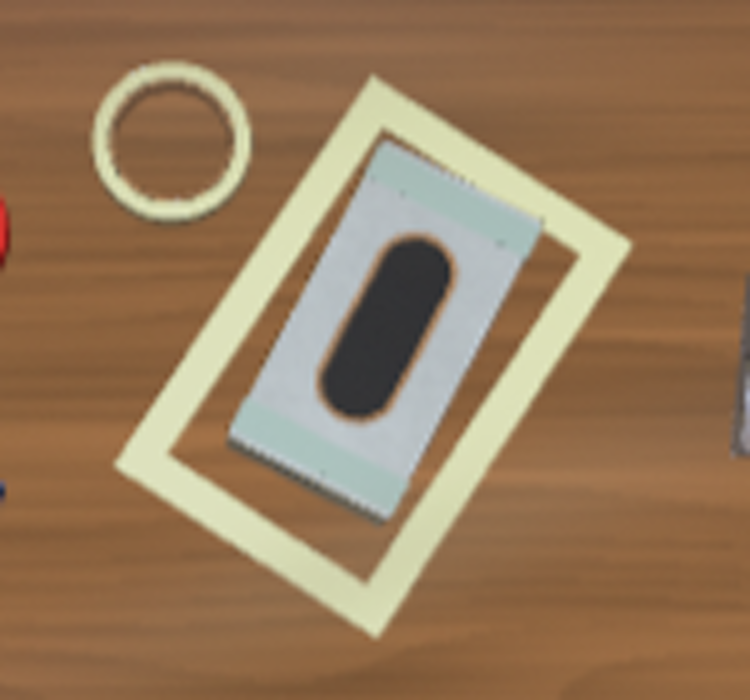

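View pics/s16.png

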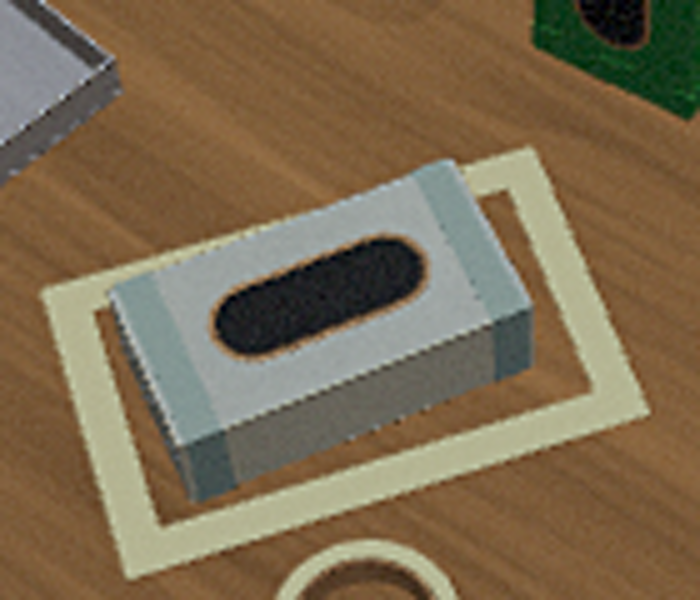

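```bash
python3 - <<'E'
from h import *
t=Cam('top');s=Cam('scene')
C0=np.array([.620,-.1278]);
px=np.array([(374,75),(632,243),(377,637),(115,463)])/5+[280,140]-.4
C=t.ray(px,0)[:,:2]; C0=C.mean(0); d=C[0]+C[1]-C[2]-C[3]; a=np.arctan2(d[1],d[0]); print(C0,np.degrees(a))
u=np.array([np.cos(a),np.sin(a)]);v=np.array([-u[1],u[0]])
q=np.array([(382,140),(542,220),(388,520),(230,433)])/5+[280,140]-.4
Q=t.ray(q,.065)[:,:2]; print(np.linalg.norm(Q-np.roll(Q,-1,0),axis=1))
print('top view uv mm\n',(np.c_[(Q-C0)@u,(Q-C0)@v]*1e3).round(1))
# scene: bottom corners visible (near): far end near corner, foot near corner ; outline from scene
so=np.array([(128,580),(42,292),(535,147),(650,412)])/5+[210,200]-.4
S=s.ray(so,0)[:,:2]; D0=S.mean(0); d=S[0]+S[1]-S[2]-S[3]; b=np.arctan2(d[1],d[0]); print(D0,np.degrees(b))
u=np.array([np.cos(b),np.sin(b)]);v=np.array([-u[1],u[0]])
for nm,p,z in(('top',[(183,443),(110,293),(450,160),(530,308)],.065),('bot',[(197,502),(532,368)],0)):
    P=s.ray(np.array(p)/5+[210,200]-.4,z)[:,:2]; print(nm,(np.c_[(P-D0)@u,(P-D0)@v]*1e3).round(1).tolist())
E
```

```text
[ 0.62057591 -0.12800701] -33.70850737391922
[0.11350674 0.21511709 0.11327213 0.21108653]
top view uv mm
 [[ 106.4   69.5]
 [ 119.   -43.3]
 [ -95.   -65.5]
 [-103.6   47.4]]
[ 0.62034513 -0.12748561] -33.39208775194331
top [[106.3, 67.1], [119.1, -42.0], [-91.0, -63.9], [-100.4, 50.0]]
bot [[106.6, 67.6], [-100.5, 49.5]]
```

Both views agree: the carton lies inside the tape with at least 8 mm to spare on the sides and about 11 mm at the end. I'll check that nothing else moved, then hand in.

```bash
python3 - <<'E'
from h import *
a=cv2.imread('pics/top0.png',0).astype(np.float32); t=Cam('top'); b=cv2.cvtColor(t.im,cv2.COLOR_BGR2GRAY).astype(np.float32)
for n,(x0,y0,x1,y1) in dict(tray=(420,185,502,245),pump=(440,270,485,310),jar=(150,265,200,310),clip=(142,172,206,256),green=(328,280,388,318),blue=(236,218,286,276),red=(244,164,288,208)).items():
    print(n,np.round(cv2.phaseCorrelate(a[y0:y1,x0:x1],b[y0:y1,x0:x1])[0],2),np.abs(a-b)[y0:y1,x0:x1].mean().round(1))
cv2.imwrite('pics/t17.png',t.im)
E
```

```text
tray [ 0.01 -0.02] 0.5
pump [0.11 0.13] 15.4
jar [-0.02  0.47] 0.5
clip [0.01 0.  ] 0.6
green [-0.08 -0.01] 0.5
blue [-0.    0.01] 0.5
red [0.51 0.5 ] 0.6
```

View pics/t17.png

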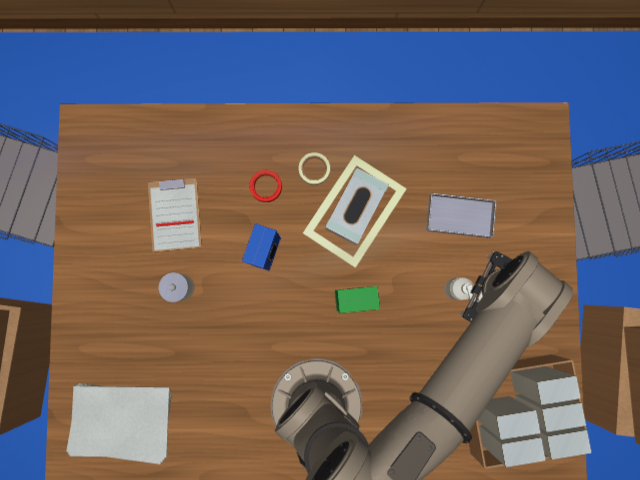

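```bash
python3 -c "
from bench import robot
s=robot.read_state(); print(s['t'],s['tcp_pos'],s['ft_force']); print(robot.sign_off())"
```

```text
20.6 [ 0.36008072 -0.41240674  0.31627398] [-0.75686032  0.56707842 -0.04991185]
the job is handed in; nothing more can be done
None
```

The job is done and handed in at 20.6 s. The tape roll is out of the rectangle, and the carton lies on its back inside the tape with its opening facing up.

- **Roll:** I slid it flat along the desk with the closed fingers inside its hole, until it was past the long side of the tape. The first pass went over the roll without moving it, because the TCP z reading turned out to be about 36 mm too low. I touched the desk once with the fingertips (about 10 N) to correct for that, then repeated the push.
- **Carton:** I tipped it backwards with a slow push about 194 mm up its front face. It needed no nudging afterwards.
- **Last checks:** Measured from both cameras, the carton's corners lie within -104 to +119 mm along the rectangle and -66 to +70 mm across it. The inner edges are at ±130 and ±77.5 mm, so the smallest gap is about 8 mm. The two views agree to within about 4 mm.
- **Other things on the desk:** The tray, clipboard, jar, and the green, blue and red items show no change against the first picture. The arm partly covered the pump bottle, so the picture comparison was not valid there. By eye it stands where it did at the start, and the fingertips ended about 0.15 m above it, touching nothing.

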